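Find the full tin of mincer plates by feel

TASK

Three identical closed tins of mincer plates stand on the cutting board, and the full set is in the heaviest one. Heft them one at a time in order from the robot's left to its right, lifting each clear of the board by a few centimetres and setting it back upright on the board before taking the next; then hold up the heaviest, upright and still, with its foot at least 10 cm above the board, while the other two stand on the board. Finish while holding it up: do not put it down or let go, keep all tins upright throughout, and leave the bottle and the steel pan alone.

Things in the scene. Friction and masses are not known exactly. Their poses are not given: they have to be found in the camera images.
- board: white plastic cutting board, 260 mm (its x) by 420 mm (its y) by 15 mm thick, fixed to the steel table. Origin: centre of its underside, on the table; z up, so its top is 15 mm above the origin. The three tins stand on it in a row roughly along its y
- tin_left: leftmost of three identical closed plain metal tins (left is +y): upright cylinder 62 mm across, 72 mm tall, plus fixed lid 55 mm across, 12 mm tall. Origin: centre of underside, z up. Steel plates lie loose inside, unseen: 0.2 to 0.7 kg in all. Which is heaviest varies; it is at least 150 g heavier than either other. Neighbours stand 105 mm or more apart, centre to centre
- tin_middle: middle one of three identical closed plain metal tins (left is +y): upright cylinder 62 mm across, 72 mm tall, plus fixed lid 55 mm across, 12 mm tall. Origin: centre of underside, z up. Steel plates lie loose inside, unseen: 0.2 to 0.7 kg in all. Which is heaviest varies; it is at least 150 g heavier than either other. Neighbours stand 105 mm or more apart, centre to centre
- tin_right: rightmost of three identical closed plain metal tins (left is +y): upright cylinder 62 mm across, 72 mm tall, plus fixed lid 55 mm across, 12 mm tall. Origin: centre of underside, z up. Steel plates lie loose inside, unseen: 0.2 to 0.7 kg in all. Which is heaviest varies; it is at least 150 g heavier than either other. Neighbours stand 105 mm or more apart, centre to centre
- oil: bystander: closed green glass bottle standing on the table left of the board, 66 mm across, 210 mm tall. Origin: centre of its underside
- pan: bystander: open steel food pan on the table right of the board, 176 (its x) by 162 mm, 100 mm tall. Origin: centre of its underside

How it is judged:
By the outcome, as a careful person would: the job done as asked, in the order asked, and still so for the second after the job is handed in, while the arm keeps its last pose, push and grip.
It also fails if it takes over 72 s, if anything falls off the work surface, if the arm or the gripper's body presses on something with over 40 N, if the wrist force passes 120 N, or if a joint passes its speed limit or range.

ROBOT

A 6-joint arm with a two-finger parallel gripper is mounted at the origin on the work surface. World frame = base frame: x ahead of the robot, y to its left, z up, the work surface at z = 0. Lengths are in m, angles in rad, forces in N, time in s.
With the tool pointing down it reaches from about 0.225 to 0.725 m from the base axis. Payload 3.1 kg.
Tool frame: the origin (TCP) lies midway between the tips of the shut fingers; the grasp point (between the pads) lies arm.grasp_offset behind it (arm.grasp_offset is the distance from the TCP to the grasp point, in m); z points along the fingers, y is the line along which they close (so a half turn about z gives the same grasp; the last joint's range is limited). The gripper opens to 85 mm and grips with 20 to 120 N. Pads are 22 mm wide; open, the fingers measure 114 mm over their backs; the gripper's body (76 mm by 85 mm) begins 54 mm behind the grasp point. The pads swing forward as they close: fully open they stand 13 mm farther back than shut.
Start: joints at [1.195, 0.048, 0.099, 1.622, 0, 1.443], TCP at [0.129, 0.509, 0.231] pointing down, gripper open.
Joint ranges: [-2.91, 2.91], [-0.99, 1.94], [-1.21, 1.42], [-2.12, 2.29], [-1.49, 1.47], [-3.14, 3.14]. Speed limits (rad/s): [2.79, 2.79, 3.14, 3.14, 3.14, 3.14].

INTERFACE

Orientations are given as a unit quaternion [w, x, y, z].
In Python, from station import telemetry, imaging, arm gives the robot as it stands.
- The arm moves only by the tool play_rows, never from a script. Its argument "series" is text: rows parted by semicolons, each of 6 numbers parted by spaces: the shift along the tool's x, y, z in mm, then the turn, a rotation vector about the tool's x, y, z in rad. In form: tx ty tz rx ry rz; .... A call has 1 to 12 rows; each row is the pose to reach, as a shift and turn from the pose commanded when the call began, along the tool's axes at that moment; what a row does not reach only later rows make up. A row lasts 1/10 s, in which the tool goes at most 50 mm and 8.59 degrees, less where a joint would pass 70% of its speed; a pose out of reach is approached as far as the arm can. A call with a gripper value outside its range is refused whole. "grip" is the opening, from 0 (shut) to 1 (fully open), set as the call begins (left out, the last holds). The fingers move at their own pace and stop on an object; "squeeze" is the grip in N (left out, the last holds). Time passes only in rows, so rows that repeat a pose let the fingers close. It gives the time, the measured TCP pose, the force, the opening and the grip force at its end, in the units of the state.
- telemetry.state(): the state, without advancing time (a new reading comes with each control period).
- imaging.capture(name): name is "scene" or "top" or "wrist"; returns the picture (384x512x3 uint8, red, green, blue); there is no depth.
- imaging.camera_params(name): a dict with "vertical_fov" (degrees; the focal length in pixels is half the picture's height over the tangent of half this angle, whatever the lens; pixels are square), "cx", "cy" (the principal point, pixels), "k1" (the pictures are not rectified: a ray, as slopes to the right and down, at radius r is drawn at 1 + k1 r^2 times it, then the intrinsics apply), "position" and "orientation" of the camera in the world. Camera axes: x right, y up, looking along -z (the intrinsics and any distortion apply to the point x, -y, -z); pixel columns grow to the right and rows downward; lengths in m; the calibration is good to about 2 mm. A picture is of the moment at which its call begins: read the wrist's pose just before it. camera_params takes no time and is no camera call; for the wrist camera it gives the pose at the moment of the call.
- arm.sign_off(): hands the job in; it is judged then, once.
The state is a dict: "time": time; "joint_pos": joint angles; "joint_vel": joint speeds; "joint_torque": joint torques, N m; "tcp_pos": TCP position; "orientation": TCP orientation; "force": force on the tool from outside, world axes, zero at the start; "ft_torque": the same for the moment, N m; "width": finger opening in m; "gripper_force": force on a finger pad.
Only numpy, scipy, OpenCV 4.12 (cv2) and the standard library are available. Lean on these libraries where they do the work, as an engineer would, in place of code of your own. Each camera call takes 0.05 s, during which the arm holds its last target. There are 200 camera calls.

## Working session

There is one attempt and no reset: what is moved stays moved. The work goes in short steps, Python scripts to look and compute and a tool call to move; the robot and the scene stay as the last step left them, time stands still between calls to the robot, and variables do not carry over. Pictures are saved under pics/ and viewed, at most 10 in all, crops included, and the job is handed in when it is done.

Besides the shell and the picture viewer there is one more tool, called after "Emit:" by a JSON object that holds its "method" and its "body", one argument or row to a line. play_rows: Moves the arm, as the interface text tells. Its arguments: {"type":"object","properties":{"series":{"type":"string"},"grip":{"type":"number"},"squeeze":{"type":"number"}},"required":["series"]}

```bash
mkdir -p pics; python3 - <<'E'
from station import telemetry, imaging, arm
import cv2
print(telemetry.state(), arm.grasp_offset)
for n in("top","scene"):
    im=imaging.capture(n);cv2.imwrite(f"pics/{n}1.png",im[:,:,::-1]);print(imaging.camera_params(n))
E
```

```text
{'time': 0.0, 'joint_pos': array([1.19519189e+00, 4.87301918e-02, 9.75374024e-02, 1.62199986e+00,
       6.99088964e-06, 1.44297227e+00]), 'joint_vel': array([ 4.71247649e-04,  1.83690408e-03, -6.34389192e-05, -5.16365692e-04,
       -3.67106029e-04,  1.23428417e-04]), 'joint_torque': array([ 4.48536969e-05, -3.38778591e+01,  3.20016682e+01,  2.03401776e-02,
       -2.63806542e-04, -7.29744414e-06]), 'tcp_pos': array([0.12854615, 0.5083674 , 0.23009757]), 'orientation': array([-3.01804465e-04,  1.23573419e-01,  9.92334709e-01, -1.15953163e-03]), 'force': array([-0.3816954 ,  0.08070729,  0.05006412]), 'ft_torque': array([-0.01501735, -0.02049323, -0.02611019]), 'gripper_force': 0.0, 'width': 0.08553603518259202} 0.0187
{'vertical_fov': 50.16050960463518, 'cx': 260.99718565419187, 'cy': 194.45733778161951, 'k1': 0.007812569176337736, 'position': array([ 0.43130771, -0.04471506,  1.44034448]), 'orientation': array([ 0.70813729,  0.03377548, -0.03593663, -0.70435031])}
{'vertical_fov': 46.54173186629731, 'cx': 252.72512226825478, 'cy': 197.00617131691988, 'k1': 0.04426007267524181, 'position': array([1.11562364, 0.65336746, 0.92506945]), 'orientation': array([0.31324549, 0.12581586, 0.37341044, 0.86406729])}
```

View pics/top1.png

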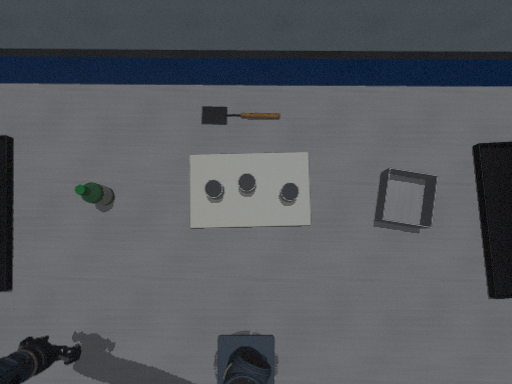

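View pics/scene1.png

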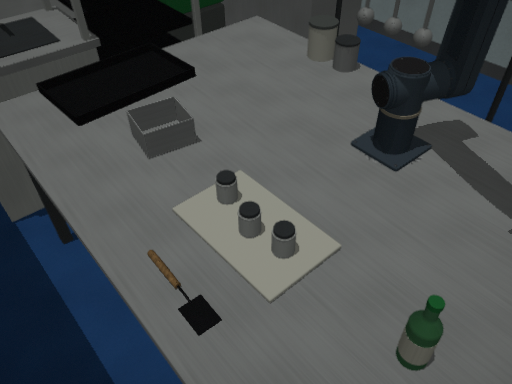

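The top view shows the lids near (214,188), (247,182) and (290,191), with the board spanning x 190–310 and the bottle at (95,193). The scene view agrees with this, and the spaces between the tins are clear. I'll measure the tins next.

```bash
cat > h.py <<'E'
import numpy as np, cv2
from scipy.spatial.transform import Rotation as R
from station import telemetry, imaging, arm
def rot(q): return R.from_quat([q[1],q[2],q[3],q[0]])
def cast(p,px,z):
    f=192/np.tan(np.radians(p["vertical_fov"])/2)
    K=np.array([[f,0,p["cx"]],[0,f,p["cy"]],[0,0,1]])
    u=cv2.undistortPoints(np.array(px,float).reshape(-1,1,2),K,np.array([p["k1"],0,0,0,0]))[:,0]
    d=rot(p["orientation"]).apply(np.c_[u[:,0],-u[:,1],-np.ones(len(u))])
    o=p["position"]; return o+d*((z-o[2])/d[:,2])[:,None]
def blobs(g,mask,lo,hi):
    c,_=cv2.findContours(mask.astype(np.uint8),cv2.RETR_CCOMP,cv2.CHAIN_APPROX_NONE)
    return [k for k in c if lo<cv2.contourArea(k)<hi]
def tool(target,yaw_y):
    """shift mm and turn from present pose to TCP target, pointing down, tool y at yaw_y"""
    s=telemetry.state(); r=rot(s["orientation"])
    y=np.array([np.cos(yaw_y),np.sin(yaw_y),0]); z=np.array([0,0,-1.]); x=np.cross(y,z)
    g=R.from_matrix(np.c_[x,y,z])
    return np.round(r.inv().apply(target-s["tcp_pos"])*1000,1), np.round((r.inv()*g).as_rotvec(),4)
E
python3 - <<'E'
from h import *
p=imaging.camera_params("top"); im=cv2.imread("pics/top1.png"); g=im.max(2)
m=np.zeros_like(g,bool); m[156:224,194:306]=g[156:224,194:306]<90
for k in blobs(g,m,80,700):
    (c,r)=cv2.minEnclosingCircle(k); print("dark",np.round(c,1),round(r,1),cv2.boundingRect(k),cast(p,[c],.099).round(4))
print(g[188,194:235],g[178:206,214])
p=imaging.camera_params("scene"); im=cv2.imread("pics/scene1.png"); g=im.max(2)
m=np.zeros_like(g,bool); m[165:265,205:305]=g[165:265,205:305]<70
for k in blobs(g,m,60,700):
    e=cv2.fitEllipse(k); print("scene",np.round(e[0],1),np.round(e[1],1),cast(p,[e[0]],.099).round(4))
E
```

```text
dark [288.5 192.5] 10.1 (279, 183, 19, 20) [[ 0.571  -0.1389  0.099 ]]
dark [214.5 189.5] 10.1 (205, 180, 19, 20) [[0.5796 0.1045 0.099 ]]
dark [246.6 183.3] 10.0 (239, 174, 17, 20) [[ 0.6007 -0.001   0.099 ]]
[147 147 148 145 147 148 147 147 148 145 125  86  56  62  61  63  64  61
  62  56  61  57  59  57  60  61  63  85  96  86 124 146 148 147 148 148
 148 148 149 148 149] [145 138  77  61  65  63  61  60  65  63  61  59  62  60  60  62  62  63
  62 127  64  76  96 100  99 148 147 145]
scene [283.8 229.6] [17.6 21.5] [[0.5908 0.1156 0.099 ]]
scene [249.1 209.8] [16.3 20.4] [[0.6128 0.0061 0.099 ]]
scene [225.7 177.3] [14.4 19.1] [[ 0.5816 -0.1371  0.099 ]]
```

```bash
python3 - <<'E'
from h import *
print(tool(np.array([.54,.11,.25]),0))
E
```

```text
(array([-496.6, -285.4,  -19.3]), array([-2.000e-03,  1.200e-03,  1.323e+00]))
```

Emit:
{"method": "play_rows", "body": {
  "series": "-497 -285 -20 -0.002 0.001 1.323;-497 -285 -20 -0.002 0.001 1.323;-497 -285 -20 -0.002 0.001 1.323;-497 -285 -20 -0.002 0.001 1.323;-497 -285 -20 -0.002 0.001 1.323;-497 -285 -20 -0.002 0.001 1.323;-497 -285 -20 -0.002 0.001 1.323;-497 -285 -20 -0.002 0.001 1.323;-497 -285 -20 -0.002 0.001 1.323;-497 -285 -20 -0.002 0.001 1.323;-497 -285 -20 -0.002 0.001 1.323;-497 -285 -20 -0.002 0.001 1.323",
  "grip": 1
}}

```text
time: 1.3
tcp_pos: [0.5428, 0.1073, 0.25]
orientation: [-0.0, 0.708, 0.706, 0.0]
force: [0.1, 1.2, 0.5]
width: 0.0851
gripper_force: 0.0
```

```bash
python3 - <<'E'
from h import *
print(telemetry.state()); p=imaging.camera_params("wrist");print(p)
im=imaging.capture("wrist");cv2.imwrite("pics/w1.png",im[:,:,::-1])
np.save("w1.npy",p,allow_pickle=True)
E
```

```text
{'time': 1.3, 'joint_pos': array([7.36112592e-02, 1.28121743e-01, 2.22118212e-01, 1.66458600e+00,
       6.42909671e-04, 1.64826056e+00]), 'joint_vel': array([-0.28825635,  0.32270469,  0.37294429,  0.07857701,  0.03497452,
       -0.30045647]), 'joint_torque': array([ -0.13114242, -37.88937807,  31.45313144,  -0.29868085,
        -0.21325971,   0.08630109]), 'tcp_pos': array([0.54283441, 0.10731598, 0.25001276]), 'orientation': array([-1.76422040e-04,  7.08467636e-01,  7.05743222e-01,  2.87922346e-04]), 'force': array([0.06778893, 1.20556475, 0.54625038]), 'ft_torque': array([0.02877341, 0.06904473, 0.00068528]), 'gripper_force': 0.0, 'width': 0.08510613724664765}
{'vertical_fov': 67.43059289066565, 'cx': 252.8127006167959, 'cy': 188.84081105556731, 'k1': -0.07412258750265481, 'position': array([0.54350703, 0.18095523, 0.39278553]), 'orientation': array([ 9.89321321e-01, -1.45744517e-01,  1.38611677e-04, -1.35659845e-03])}
```

View pics/w1.png

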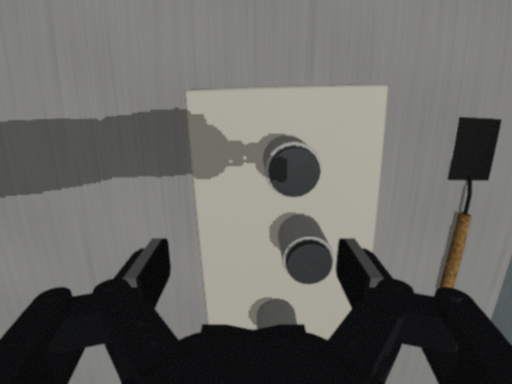

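```bash
python3 - <<'E'
from h import *
p=np.load("w1.npy",allow_pickle=True).item(); g=cv2.imread("pics/w1.png").max(2)
for n,(u,v) in dict(L=(294,169),M=(307,261)).items():
    m=np.zeros_like(g,bool); m[v-34:v+34,u-34:u+34]=g[v-34:v+34,u-34:u+34]<78
    m=cv2.morphologyEx(m.astype(np.uint8),cv2.MORPH_OPEN,np.ones((7,7)))
    k=max(cv2.findContours(m,cv2.RETR_EXTERNAL,cv2.CHAIN_APPROX_NONE)[0],key=cv2.contourArea)
    w=cast(p,k[:,0],.099)[:,:2].astype(np.float32)*1000
    c,r=cv2.minEnclosingCircle(w); print(n,np.round(cv2.minEnclosingCircle(k),1) if 0 else cv2.boundingRect(k),np.round(c,1),round(r,1))
p=imaging.camera_params("wrist"); print(telemetry.state()["tcp_pos"])
E
```

```text
L (268, 147, 51, 49) [585.9 111.7] 27.2
M (286, 240, 45, 43) [608.3   3.8] 29.1
[0.54441432 0.10573919 0.24956005]
```

Emit:
{"method": "play_rows", "body": {
  "series": "2 44 60 0 0 0;2 44 110 0 0 0;2 44 110 0 0 0;2 44 110 0 0 0"
}}

```text
time: 1.75
tcp_pos: [0.5812, 0.1127, 0.135]
orientation: [-0.004, 0.707, 0.707, -0.003]
force: [-0.8, -0.4, 0.4]
width: 0.0853
gripper_force: 0.0
```

Emit:
{"method": "play_rows", "body": {
  "series": "0 2 0 0 0 0;0 2 0 0 0 0;0 2 0 0 0 0;0 2 0 0 0 0"
}}

```text
time: 2.15
tcp_pos: [0.5878, 0.1132, 0.1436]
orientation: [0.001, 0.707, 0.707, 0.002]
force: [0.3, 0.3, -0.0]
width: 0.0852
gripper_force: 0.0
```

Emit:
{"method": "play_rows", "body": {
  "series": "-1 -1 35 0 0 0;-1 -1 70 0 0 0;-1 -1 90 0 0 0;-1 -1 102 0 0 0;-1 -1 102 0 0 0;-1 -1 102 0 0 0;-1 -1 102 0 0 0"
}}

```text
time: 2.85
tcp_pos: [0.5876, 0.1123, 0.0416]
orientation: [0.001, 0.707, 0.707, 0.002]
force: [0.4, -0.7, 0.7]
width: 0.0856
gripper_force: 0.0
```

Emit:
{"method": "play_rows", "body": {
  "series": "0 0 0 0 0 0;0 0 0 0 0 0;0 0 0 0 0 0;0 0 0 0 0 0;0 0 0 0 0 0;0 0 0 0 0 0;0 0 0 0 0 0;0 0 0 0 0 0",
  "grip": 0,
  "squeeze": 60
}}

```text
time: 3.65
tcp_pos: [0.587, 0.1123, 0.041]
orientation: [0.0, 0.707, 0.707, 0.002]
force: [-0.5, 0.5, 5.5]
width: 0.0596
gripper_force: 67.4
```

Emit:
{"method": "play_rows", "body": {
  "series": "0 0 -8 0 0 0;0 0 -20 0 0 0;0 0 -35 0 0 0;0 0 -50 0 0 0;0 0 -55 0 0 0;0 0 -55 0 0 0;0 0 -55 0 0 0;0 0 -55 0 0 0;0 0 -55 0 0 0;0 0 -55 0 0 0;0 0 -55 0 0 0;0 0 -55 0 0 0"
}}

```text
time: 4.85
tcp_pos: [0.5857, 0.112, 0.0942]
orientation: [-0.0, 0.707, 0.707, 0.001]
force: [-0.2, -0.3, -5.9]
width: 0.06
gripper_force: 66.6
```

```bash
python3 - <<'E'
from h import *
F=[]
for i in range(3):
    s=telemetry.state();F.append(s["force"]);im=imaging.capture("scene")
print(np.round(F,2),s["ft_torque"],s["joint_torque"],s["tcp_pos"],s["width"],s["gripper_force"])
cv2.imwrite("pics/s2.png",cv2.resize(im[120:300,160:360,::-1],None,fx=3,fy=3))
E
```

```text
[[-0.21 -0.32 -5.87]
 [-0.11 -0.16 -5.52]
 [-1.19 -0.7  -5.63]] [-0.0112981  -0.00609353  0.07308097] [-5.39459452e-04 -4.45919287e+01  3.47472489e+01 -3.60205806e-03
 -4.79365452e-03  1.65715079e-05] [0.58584416 0.11206277 0.09434883] 0.059912677954778455 66.61028167116456
```

View pics/s2.png

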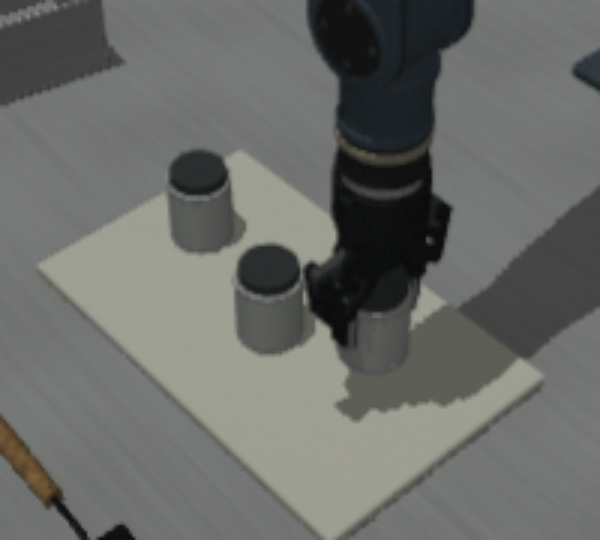

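The left tin hangs upright and clear of the board, showing about 5.7 N. I'll set it back down gently.

Emit:
{"method": "play_rows", "body": {
  "series": "0 0 15 0 0 0;0 0 30 0 0 0;0 0 42 0 0 0;0 0 48 0 0 0;0 0 51 0 0 0;0 0 53 0 0 0;0 0 54 0 0 0;0 0 54 0 0 0;0 0 54 0 0 0;0 0 54 0 0 0"
}}

```text
time: 6.0
tcp_pos: [0.5866, 0.1122, 0.041]
orientation: [0.0, 0.707, 0.707, 0.002]
force: [0.1, 0.8, -5.1]
width: 0.0598
gripper_force: 66.7
```

Emit:
{"method": "play_rows", "body": {
  "series": "0 0 1 0 0 0;0 0 1 0 0 0;0 0 1.5 0 0 0;0 0 2 0 0 0;0 0 2 0 0 0;0 0 2 0 0 0"
}}

```text
time: 6.6
tcp_pos: [0.5865, 0.1122, 0.041]
orientation: [0.0, 0.707, 0.707, 0.002]
force: [-2.8, -0.3, 7.0]
width: 0.0598
gripper_force: 67.8
```

Contact made (7 N), so I can release it and rise.

Emit:
{"method": "play_rows", "body": {
  "series": "0 0 0 0 0 0;0 0 0 0 0 0;0 0 0 0 0 0;0 0 0 0 0 0;0 0 0 0 0 0;0 0 0 0 0 0",
  "grip": 1
}}

```text
time: 7.2
tcp_pos: [0.5858, 0.1122, 0.0382]
orientation: [-0.0, 0.707, 0.707, 0.001]
force: [-0.5, 0.4, 0.1]
width: 0.0854
gripper_force: 0.0
```

Emit:
{"method": "play_rows", "body": {
  "series": "0 0 -15 0 0 0;0 0 -40 0 0 0;0 0 -80 0 0 0;0 0 -120 0 0 0;-50 0 -160 0 0 0;-90 0 -160 0 0 0;-90 0 -160 0 0 0;-90 0 -160 0 0 0;-90 0 -160 0 0 0;-90 0 -160 0 0 0"
}}

```text
time: 8.2
tcp_pos: [0.5852, 0.0231, 0.1975]
orientation: [-0.001, 0.707, 0.708, 0.001]
force: [-0.5, -0.2, -0.5]
width: 0.0856
gripper_force: 0.0
```

```bash
python3 - <<'E'
from h import *
s=telemetry.state();p=imaging.camera_params("wrist"); print(s["tcp_pos"],s["force"],s["width"])
im=imaging.capture("wrist");cv2.imwrite("pics/w2.png",im[:,:,::-1]); np.save("w2.npy",p,allow_pickle=True)
E
```

```text
[0.58524081 0.02306562 0.19752747] [-0.49032677 -0.16999219 -0.53652101] 0.08559384427669617
```

View pics/w2.png

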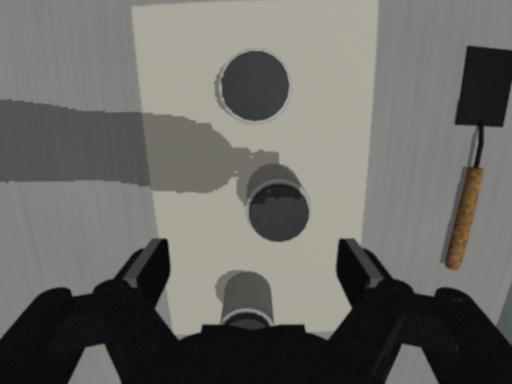

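Left tin is standing upright again (lid at 255,86), the middle lid is at (278,211), and the right lid is partly hidden at (247,325).

```bash
cat >> h.py <<'E'
def lid(name,u,v,h=38):
    p=np.load(name+".npy",allow_pickle=True).item(); g=cv2.imread(f"pics/{name}.png").max(2)
    m=np.zeros_like(g,bool); s=np.s_[max(v-h,0):v+h,u-h:u+h]; m[s]=g[s]<78
    m=cv2.morphologyEx(m.astype(np.uint8),cv2.MORPH_OPEN,np.ones((7,7)))
    k=max(cv2.findContours(m,cv2.RETR_EXTERNAL,cv2.CHAIN_APPROX_NONE)[0],key=cv2.contourArea)
    c,r=cv2.minEnclosingCircle(cast(p,k[:,0],.099)[:,:2].astype(np.float32)*1000)
    return cv2.boundingRect(k),np.round(c,1),round(r,1)
E
python3 - <<'E'
from h import *
print(lid("w2",255,86),lid("w2",278,211))
E
```

```text
((222, 52, 66, 68), array([586.5, 109.9]), 26.7) ((250, 183, 58, 58), array([608.4,   2. ]), 28.1)
```

Emit:
{"method": "play_rows", "body": {
  "series": "-20 23 0 0 0 0;-20 23 40 0 0 0;-20 23 80 0 0 0;-20 23 115 0 0 0;-20 23 140 0 0 0;-20 23 156 0 0 0;-20 23 156 0 0 0;-20 23 156 0 0 0;-20 23 156 0 0 0"
}}

```text
time: 9.15
tcp_pos: [0.61, 0.0025, 0.0438]
orientation: [0.001, 0.707, 0.707, 0.002]
force: [-0.3, 0.5, 0.6]
width: 0.0852
gripper_force: 0.0
```

Emit:
{"method": "play_rows", "body": {
  "series": "0 0 0 0 0 0;0 0 0 0 0 0;0 0 0 0 0 0;0 0 0 0 0 0;0 0 0 0 0 0;0 0 0 0 0 0;0 0 0 0 0 0;0 0 0 0 0 0",
  "grip": 0,
  "squeeze": 60
}}

```text
time: 9.95
tcp_pos: [0.6103, 0.002, 0.0443]
orientation: [0.001, 0.707, 0.707, 0.002]
force: [0.5, 0.3, 5.7]
width: 0.0615
gripper_force: 65.9
```

Emit:
{"method": "play_rows", "body": {
  "series": "0 0 -8 0 0 0;0 0 -20 0 0 0;0 0 -35 0 0 0;0 0 -50 0 0 0;0 0 -55 0 0 0;0 0 -55 0 0 0;0 0 -55 0 0 0;0 0 -55 0 0 0;0 0 -55 0 0 0;0 0 -55 0 0 0;0 0 -55 0 0 0;0 0 -55 0 0 0"
}}

```text
time: 11.15
tcp_pos: [0.6087, 0.0021, 0.097]
orientation: [-0.0, 0.707, 0.707, 0.001]
force: [-0.2, 0.1, -2.6]
width: 0.0617
gripper_force: 65.7
```

```bash
python3 - <<'E'
from h import *
F=[]
for i in range(3):
    s=telemetry.state();F.append(s["force"]);im=imaging.capture("scene")
print(np.round(F,2),s["ft_torque"],s["joint_torque"],s["tcp_pos"],s["width"],s["gripper_force"])
cv2.imwrite("pics/s3.png",cv2.resize(im[120:300,160:360,::-1],None,fx=3,fy=3))
E
```

```text
[[-0.25  0.09 -2.64]
 [-0.11 -0.22 -2.25]
 [-0.35  0.36 -1.96]] [ 0.04103035 -0.00870813 -0.00889539] [-1.80347670e-04 -4.36413896e+01  3.29598391e+01 -2.07063371e-03
  1.32762852e-03  3.90215732e-06] [0.60882091 0.00208594 0.09713754] 0.06111063417856444 65.68364202976227
```

View pics/s3.png

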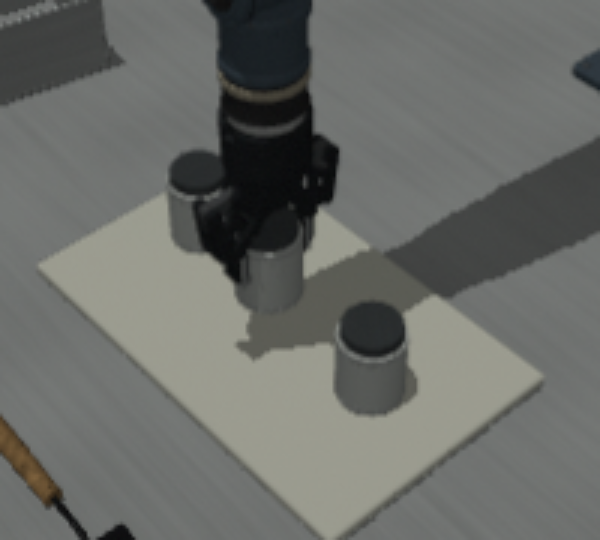

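The middle tin is lifted and upright at about 2.3 N, and the left one is standing. I'll put the middle one back, lowering in small steps near contact.

Emit:
{"method": "play_rows", "body": {
  "series": "0 0 15 0 0 0;0 0 30 0 0 0;0 0 42 0 0 0;0 0 48 0 0 0;0 0 51 0 0 0;0 0 53 0 0 0;0 0 54 0 0 0;0 0 55 0 0 0;0 0 55 0 0 0;0 0 55 0 0 0"
}}

```text
time: 12.3
tcp_pos: [0.6095, 0.0021, 0.0443]
orientation: [0.0, 0.707, 0.707, 0.002]
force: [-3.6, -0.2, 4.4]
width: 0.0612
gripper_force: 66.2
```

Emit:
{"method": "play_rows", "body": {
  "series": "0 0 0.5 0 0 0;0 0 0.5 0 0 0;0 0 0.5 0 0 0;0 0 0.5 0 0 0;0 0 0.5 0 0 0;0 0 0.5 0 0 0",
  "grip": 1
}}

```text
time: 12.9
tcp_pos: [0.6089, 0.0022, 0.0415]
orientation: [-0.0, 0.707, 0.707, 0.001]
force: [0.4, -0.3, 0.8]
width: 0.0856
gripper_force: 0.0
```

Emit:
{"method": "play_rows", "body": {
  "series": "0 0 -15 0 0 0;0 0 -40 0 0 0;0 0 -80 0 0 0;0 0 -120 0 0 0;-50 -15 -155 0 0 0;-95 -28 -155 0 0 0;-120 -28 -155 0 0 0;-120 -28 -155 0 0 0;-120 -28 -155 0 0 0;-120 -28 -155 0 0 0;-120 -28 -155 0 0 0"
}}

```text
time: 14.0
tcp_pos: [0.5808, -0.1168, 0.1964]
orientation: [-0.001, 0.706, 0.708, 0.001]
force: [0.2, -0.2, 0.7]
width: 0.085
gripper_force: 0.0
```

```bash
python3 - <<'E'
from h import *
s=telemetry.state();p=imaging.camera_params("wrist"); print(s["tcp_pos"],s["force"],s["width"])
im=imaging.capture("wrist");cv2.imwrite("pics/w3.png",im[:,:,::-1]); np.save("w3.npy",p,allow_pickle=True)
E
```

```text
[ 0.58083019 -0.11683796  0.19640317] [ 0.2396541  -0.23252483  0.6556007 ] 0.08498667776597506
```

View pics/w3.png

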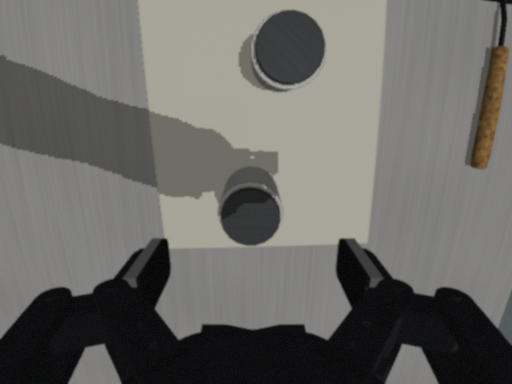

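The middle lid is at (288,48), standing, and the right lid is at (250,215).

```bash
python3 - <<'E'
from h import *
print(lid("w3",250,215))
E
```

```text
((221, 187, 58, 58), array([ 578.8, -141.1]), 28.1)
```

Emit:
{"method": "play_rows", "body": {
  "series": "-24 -2 0 0 0 0;-24 -2 40 0 0 0;-24 -2 80 0 0 0;-24 -2 115 0 0 0;-24 -2 140 0 0 0;-24 -2 154 0 0 0;-24 -2 154 0 0 0;-24 -2 154 0 0 0;-24 -2 154 0 0 0"
}}

```text
time: 14.95
tcp_pos: [0.5806, -0.1423, 0.0448]
orientation: [0.002, 0.707, 0.707, 0.002]
force: [-0.7, -0.2, -0.6]
width: 0.0856
gripper_force: 0.0
```

Emit:
{"method": "play_rows", "body": {
  "series": "0 0 0 0 0 0;0 0 0 0 0 0;0 0 0 0 0 0;0 0 0 0 0 0;0 0 0 0 0 0;0 0 0 0 0 0;0 0 0 0 0 0;0 0 0 0 0 0",
  "grip": 0,
  "squeeze": 60
}}

```text
time: 15.75
tcp_pos: [0.5801, -0.1425, 0.0447]
orientation: [0.001, 0.707, 0.707, 0.002]
force: [-1.2, 0.6, 5.3]
width: 0.0617
gripper_force: 66.4
```

Emit:
{"method": "play_rows", "body": {
  "series": "0 0 -8 0 0 0;0 0 -20 0 0 0;0 0 -35 0 0 0;0 0 -50 0 0 0;0 0 -55 0 0 0;0 0 -55 0 0 0;0 0 -55 0 0 0;0 0 -55 0 0 0;0 0 -55 0 0 0;0 0 -55 0 0 0;0 0 -55 0 0 0;0 0 -55 0 0 0"
}}

```text
time: 16.95
tcp_pos: [0.5787, -0.1419, 0.0972]
orientation: [-0.0, 0.707, 0.707, 0.001]
force: [-0.5, -0.2, -2.7]
width: 0.0617
gripper_force: 66.2
```

```bash
python3 - <<'E'
from h import *
F=[]
for i in range(3):
    s=telemetry.state();F.append(s["force"]);im=imaging.capture("scene")
print(np.round(F,2),s["ft_torque"],s["joint_torque"],s["tcp_pos"],s["width"],s["gripper_force"])
cv2.imwrite("pics/s4.png",cv2.resize(im[120:300,160:360,::-1],None,fx=3,fy=3))
E
```

```text
[[-0.53 -0.21 -2.66]
 [ 1.38  0.08 -3.28]
 [ 0.47  1.45 -4.15]] [-0.00718479 -0.01592453  0.00702896] [-2.84437838e-04 -4.32616639e+01  3.36810851e+01  1.62347413e-03
  4.13146190e-03 -4.00896170e-06] [ 0.57881777 -0.14196957  0.09732747] 0.06151549141933894 66.20599709451199
```

View pics/s4.png

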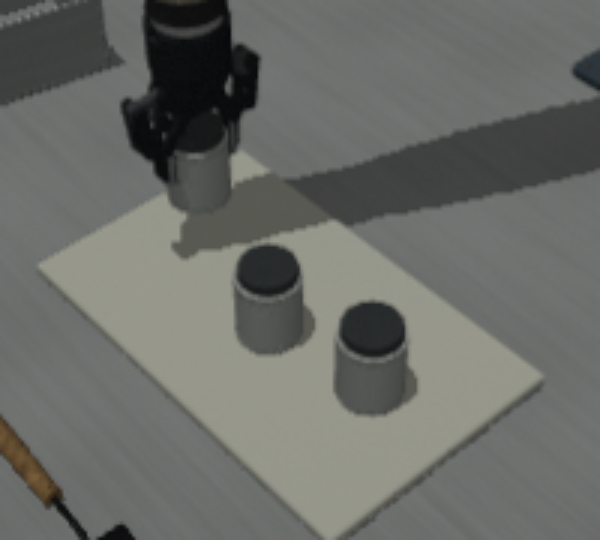

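The right tin is lifted and upright, but its readings are noisy (2.7–4.2 N). I'll average more before deciding.

```bash
python3 - <<'E'
from h import *
F=[]
for i in range(12):
    imaging.capture("scene");F.append(telemetry.state()["force"][2])
print(np.round(F,2),np.mean(F),np.std(F))
E
```

```text
[-3.89 -3.41 -3.8  -4.04 -3.57 -4.05 -3.92 -4.34 -3.46 -4.   -3.91 -3.  ] -3.782262628623762 0.3458758239370964
```

Emit:
{"method": "play_rows", "body": {
  "series": "0 0 15 0 0 0;0 0 30 0 0 0;0 0 42 0 0 0;0 0 48 0 0 0;0 0 51 0 0 0;0 0 53 0 0 0;0 0 54 0 0 0;0 0 55 0 0 0;0 0 55 0 0 0;0 0 55 0 0 0"
}}

```text
time: 18.7
tcp_pos: [0.5795, -0.142, 0.0447]
orientation: [0.001, 0.707, 0.707, 0.001]
force: [-4.1, 1.2, 4.9]
width: 0.0623
gripper_force: 67.0
```

The left tin is heaviest (about 5.7 N, against 2.3 and 3.8). I'll release this one and go back to it.

Emit:
{"method": "play_rows", "body": {
  "series": "0 0 0.5 0 0 0;0 0 0.5 0 0 0;0 0 0.5 0 0 0;0 0 0.5 0 0 0;0 0 0.5 0 0 0;0 0 0.5 0 0 0",
  "grip": 1
}}

```text
time: 19.3
tcp_pos: [0.5789, -0.1419, 0.0418]
orientation: [-0.0, 0.707, 0.707, 0.001]
force: [0.1, 0.4, -0.4]
width: 0.0854
gripper_force: 0.0
```

Emit:
{"method": "play_rows", "body": {
  "series": "0 0 -15 0 0 0;0 0 -40 0 0 0;0 0 -80 0 0 0;0 0 -120 0 0 0;40 0 -140 0 0 0;85 2 -140 0 0 0;130 4 -140 0 0 0;175 7 -140 0 0 0;220 7 -140 0 0 0;253 7 -140 0 0 0;253 7 -140 0 0 0;253 7 -140 0 0 0"
}}

```text
time: 20.5
tcp_pos: [0.5859, 0.1116, 0.1835]
orientation: [0.0, 0.706, 0.708, 0.001]
force: [0.0, 0.6, -0.9]
width: 0.0854
gripper_force: 0.0
```

Emit:
{"method": "play_rows", "body": {
  "series": "0 0 0 0 0 0;0 0 0 0 0 0;0 0 0 0 0 0;0 0 0 0 0 0"
}}

```text
time: 20.9
tcp_pos: [0.5859, 0.1099, 0.1824]
orientation: [-0.0, 0.708, 0.707, 0.001]
force: [0.1, 0.1, -0.2]
width: 0.0852
gripper_force: 0.0
```

```bash
python3 - <<'E'
from h import *
s=telemetry.state();p=imaging.camera_params("wrist"); print(s["tcp_pos"],s["force"],s["width"])
im=imaging.capture("wrist");cv2.imwrite("pics/w4.png",im[:,:,::-1]); np.save("w4.npy",p,allow_pickle=True)
try: print(lid("w4",262,222,45))
except Exception as e: print(e)
E
```

```text
[0.5858515  0.10993084 0.18240807] [ 0.14684542  0.09651761 -0.20342594] 0.08521736967830494
((222, 177, 65, 47), array([587.1, 111.6]), 27.2)
```

View pics/w4.png

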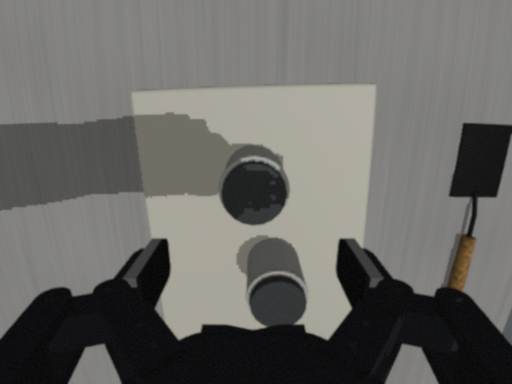

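The left lid is at (255,192), centred under the gripper and upright. Next I descend, grip and lift.

Emit:
{"method": "play_rows", "body": {
  "series": "1 0 40 0 0 0;1 0 80 0 0 0;1 0 110 0 0 0;1 0 130 0 0 0;1 0 140 0 0 0;1 0 140 0 0 0;1 0 140 0 0 0;1 0 140 0 0 0"
}}

```text
time: 21.75
tcp_pos: [0.5875, 0.1122, 0.0445]
orientation: [0.001, 0.707, 0.707, 0.002]
force: [-0.2, 0.6, 0.3]
width: 0.0853
gripper_force: 0.0
```

Emit:
{"method": "play_rows", "body": {
  "series": "0 0 0 0 0 0;0 0 0 0 0 0;0 0 0 0 0 0;0 0 0 0 0 0;0 0 0 0 0 0;0 0 0 0 0 0;0 0 0 0 0 0;0 0 0 0 0 0",
  "grip": 0,
  "squeeze": 70
}}

```text
time: 22.55
tcp_pos: [0.587, 0.1123, 0.044]
orientation: [0.001, 0.707, 0.707, 0.002]
force: [-0.3, -0.7, 5.2]
width: 0.0598
gripper_force: 77.8
```

Emit:
{"method": "play_rows", "body": {
  "series": "0 0 -8 0 0 0;0 0 -20 0 0 0;0 0 -40 0 0 0;0 0 -65 0 0 0;0 0 -90 0 0 0;0 0 -115 0 0 0;0 0 -135 0 0 0;0 0 -150 0 0 0;0 0 -155 0 0 0;0 0 -155 0 0 0;0 0 -155 0 0 0;0 0 -155 0 0 0"
}}

```text
time: 23.75
tcp_pos: [0.5848, 0.1118, 0.1954]
orientation: [-0.001, 0.707, 0.707, -0.0]
force: [-1.2, -1.4, -6.4]
width: 0.0593
gripper_force: 77.1
```

Emit:
{"method": "play_rows", "body": {
  "series": "0 0 0 0 0 0;0 0 0 0 0 0;0 0 0 0 0 0;0 0 0 0 0 0;0 0 0 0 0 0;0 0 0 0 0 0;0 0 0 0 0 0;0 0 0 0 0 0;0 0 0 0 0 0;0 0 0 0 0 0"
}}

```text
time: 24.75
tcp_pos: [0.5857, 0.1119, 0.1974]
orientation: [-0.0, 0.707, 0.707, 0.001]
force: [-0.5, -0.4, -5.5]
width: 0.0592
gripper_force: 77.1
```

```bash
python3 - <<'E'
from h import *
F=[]
for i in range(8):
    im=imaging.capture("scene");s=telemetry.state();F.append(s["force"][2])
print(np.mean(F),s["tcp_pos"],s["width"],s["gripper_force"],s["joint_vel"].round(3))
cv2.imwrite("pics/s5.png",cv2.resize(im[90:290,160:360,::-1],None,fx=2.9,fy=2.9))
E
```

```text
-6.043712209816579 [0.58573808 0.11186707 0.19736687] 0.059366328822061366 77.0740374759771 [-0.001  0.    -0.001  0.    -0.     0.001]
```

View pics/s5.png

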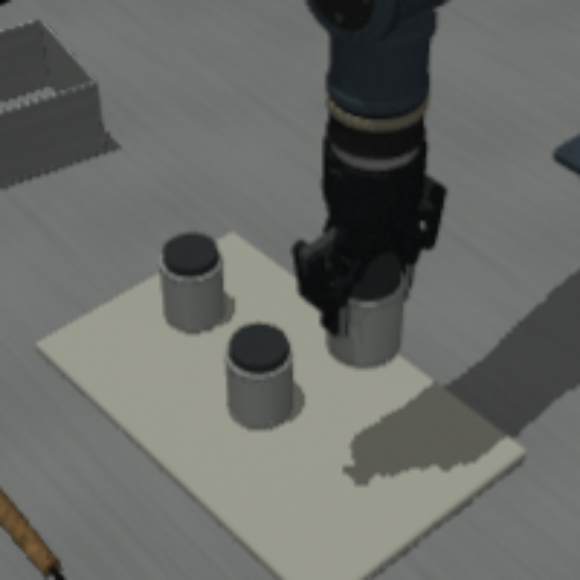

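The left tin is held upright and still, its foot about 15 cm above the board and a mean force of 6.0 N. The other two are standing on the board, so I'll hand the job in.

```bash
python3 -c "
from station import arm; print(arm.sign_off())"
```

```text
the job is handed in; nothing more can be done
None
```

Job handed in: I hefted the tins left to right (about 5.7, 2.3 and 3.8 N), and the arm now holds the heaviest, the left tin, upright and still about 15 cm above the board while the other two stand on it.

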